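# Open the ratchet book rack

### The job

Make room in the book rack for another thick book: with closed fingertips press down the sprung release plate on top of the rack's sliding end and, keeping it pressed, push the sliding end back along its bar, away from the books, fully home against the stop at the end of the rack. Then let the release spring up and move clear. Grip and lift nothing, and leave the books and the other things on the desk where they stand.

Things in the scene. Friction and masses are not known exactly. Their poses are not given: they have to be found in the camera images.
- rack: White metal book rack, tray 150 x 500 x 12 mm, fixed to the desk; yaw within 0.3 rad. Origin on the desk at mid-length; z up; y runs along the bar from the fixed end plate (142 mm high, inner face y = -236 mm, books against it up to y = -87 mm, tops 147 mm above the desk) to the stop block (60 mm high, near face y = +227 mm). The steel bar lies along the far edge, x = 75 mm, teeth underneath.
- slide (a joint): Travel of the sliding end, m: 0 nearest the books, 0.16 fully home at the stop; grows along rack +y. A white block 110 mm wide (x), 116 mm long (y), its book-side face at rack y = -50 mm + slide. About 3 N friction (and a little damping) when the ratchet is free; engaged, it goes freely towards the books but at most about 12 mm (one tooth) away from them.
- release (a joint): How far the release plate is pressed down, m: 0 up, 0.012 lowest. Sprung: about 2.4 N to start, 7 N at the bottom. The ratchet is free while it is down more than about 5 mm (aim for 8 to 10) and engages again at once when let up, so it must stay pressed while the sliding end is pushed. Let go, it may stay up to 5 mm down if its pawl rests on a tooth.
- pad (a point): Centre of the top face of the release plate: ribbed steel, 60 mm (rack x) x 56 mm (rack y), 87 mm above the desk when up. It rides on the sliding end and goes down when pressed. It lies in a pocket, open at both sides, between the 109 mm high book plate (50 mm from this point) and the lip; the block top around it is 72 mm above the desk.
- lip (a point): Middle of the upright front face of the raised lip at the stop side of the sliding end; the face looks to rack -y, 32 mm from the pad's centre towards the stop. Lip: 110 mm wide, 26 mm thick, top 111 mm above the desk, 24 mm above the raised plate; this point is 98 mm above the desk. Fingertips that press the plate and move to the stop push on this face.
- book_a: Pocket book standing on the tray against the fixed end, blue, 50 mm thick, 100 mm deep, 135 mm tall. Origin at the centre of its underside. Leave it alone.
- book_b: Pocket book standing in the middle, brown card, 42 mm thick, 94 mm deep, 125 mm tall. Origin at the centre of its underside. Leave it alone.
- book_c: Pocket book nearest the sliding end, dark red, 54 mm thick, 100 mm deep, 130 mm tall. Origin at the centre of its underside. Leave it alone.
- mug: White mug, 80 mm across, 90 mm tall, beside the rack. Origin at the centre of its underside. Leave it alone.
- stapler: Black stapler, 135 x 38 x 54 mm, on the robot's side of the rack. Origin at the centre of its underside. Leave it alone.
- tape: Grey tape dispenser, 140 x 55 x 82 mm, beyond the rack. Origin at the centre of its underside. Leave it alone.
- pen_cup: Dark round pen cup, 72 mm across, 95 mm tall with pens to 150 mm, beside the rack. Origin at the centre of its underside. Leave it alone.

How it is judged:
By the outcome, as a careful person would: the job done as asked, in the order asked, and still so for the second after the job is handed in, with the robot touching nothing.
It also fails if it takes over 38 s, if anything falls off the work surface, if the arm or the gripper's body presses on something with over 40 N, if the wrist force passes 120 N, or if a joint passes its speed limit or range.

### The arm

A 7-joint arm with a two-finger parallel gripper is mounted at the origin on the work surface. World frame = base frame: x ahead of the robot, y to its left, z up, the work surface at z = 0. Lengths are in m, angles in rad, forces in N, time in s.
With the tool pointing down it reaches from about 0.425 to 0.875 m from the base axis. Payload 4.7 kg.
Tool frame: the origin (TCP) lies at the very end of the fingers, on their centre line; the grasp point (between the pads) lies 19 mm behind it; z points along the fingers, y is the line along which they close (so a half turn about z gives the same grasp; the last joint's range is limited). The gripper opens to 87 mm and grips with 3 to 60 N. Pads are 19 mm wide; open, the fingers measure 117 mm over their backs; the gripper's body (75 mm by 190 mm) begins 51 mm behind the grasp point.
Start: joints at [1.306, 0.321, -0.07, 1.45, 0.023, 1.371, -0.057], TCP at [0.179, -0.625, 0.223] pointing down, gripper open.
Joint ranges: [-2.86, 2.86], [-0.3, 2.09], [-1.38, 1.24], [0.06, 2.45], [-1.56, 4.7], [0.09, 2.05], [-2.69, 2.69]. Speed limits (rad/s): [2.57, 2.57, 3.14, 3.14, 3.14, 3.14, 3.14].

### API

Orientations are given as a rotation vector (axis times angle).
In Python, from bench import ctrl, imaging, ticket gives the robot as it stands.
- The arm moves only by the tool jog_arm, never from a script. Its argument "rows" is text: rows parted by semicolons, each of 7 numbers parted by spaces: the shift along the tool's x, y, z in cm, then the turn, a rotation vector about the tool's x, y, z in rad, then the closure, from -1 (fully open) to 1 (shut), so that 0 is half open. A call has 1 to 5 rows; each row shifts and turns the commanded pose from where the row before left it, along the tool's axes as they then stand; what a row does not reach is not made up. A row lasts 1/8 s, in which the tool goes at most 62.5 mm and 10.7 degrees, less where a joint would pass 70% of its speed; a pose out of reach is approached as far as the arm can. A call with a gripper value outside its range is refused whole. The fingers move at their own pace and stop on an object; "force" is the grip in N (left out, the last holds). Time passes only in rows, so rows that do not move let the fingers close. It gives the time, the measured TCP pose, the force, the opening and the grip force at its end, in the units of the state.
- ctrl.get_state(): the state, without advancing time (a new reading comes with each control period).
- imaging.get_image(name): name is "scene" or "top" or "wrist"; returns a dict with "img" (480x640x3 uint8, blue, green, red), "vertical_fov" (degrees; the focal length in pixels is half the picture's height over the tangent of half this angle, whatever the lens; pixels are square), "cx", "cy" (the principal point, pixels), "origin" and "orientation" of the camera in the world. Camera axes: x right, y down, z forward; pixel columns grow to the right and rows downward; lengths in m; the calibration is good to about 2 mm. A picture is of the moment at which its call begins. There is no depth.
- ticket.close_job(): hands the job in; it is judged then, once.
The state is a dict: "time": time; "joint_positions": joint angles; "qd": joint speeds; "joint_torque": joint torques, N m; "position": TCP position; "tool_rot": TCP orientation; "ft_force": force on the tool from outside, world axes, zero at the start; "torque": the same for the moment, N m; "grip_width": opening from 0.0 (shut) to 1.0 (fully open); "grip_force": force on a finger pad.
Only numpy, scipy, OpenCV 4.12 (cv2) and the standard library are available. Lean on these libraries where they do the work, as an engineer would, in place of code of your own. Each camera call takes 0.05 s, during which the arm holds its last target. There are 200 camera calls.

## Working session

There is one attempt and no reset: what is moved stays moved. The work goes in short steps, Python scripts to look and compute and a tool call to move; the robot and the scene stay as the last step left them, time stands still between calls to the robot, and variables do not carry over. Pictures are saved under pics/ and viewed, at most 10 in all, crops included, and the job is handed in when it is done.

Besides the shell and the picture viewer there is one more tool, called after "Emit:" by a JSON object that holds its "method" and its "body". jog_arm: Moves the arm, as the interface text tells. Its arguments: {"type":"object","properties":{"rows":{"type":"string"},"force":{"type":"number"}},"required":["rows"]}

```bash
mkdir -p pics; cat > h.py <<'E'
import numpy as np, cv2
from scipy.spatial.transform import Rotation as R
from bench import ctrl, imaging, ticket
def cam(n):
    d=imaging.get_image(n); return d
def rot(d):
    o=np.array(d["orientation"],float)
    return o if o.shape==(3,3) else (R.from_rotvec(o).as_matrix() if o.size==3 else R.from_quat(o).as_matrix())
def onz(d,u,v,z):
    f=240/np.tan(np.radians(d["vertical_fov"])/2)
    r=rot(d)@np.array([(u-d["cx"])/f,(v-d["cy"])/f,1]); o=np.array(d["origin"])
    return o+r*(z-o[2])/r[2]
def proj(d,p):
    f=240/np.tan(np.radians(d["vertical_fov"])/2)
    q=rot(d).T@(np.array(p)-np.array(d["origin"])); return q[:2]/q[2]*f+[d["cx"],d["cy"]]
E
python3 - <<'E'
from h import *
import pickle
for n in("scene","top"):
    d=cam(n); cv2.imwrite(f"pics/{n}0.png",d["img"]); pickle.dump(d,open(n+".pkl","wb")); print({k:v for k,v in d.items() if k!="img"})
s=ctrl.get_state();print(s)
E
```

```text
{'vertical_fov': 49.447558528099144, 'cx': 320.5042445531979, 'cy': 237.8121054228147, 'origin': array([1.06935029, 0.29892769, 0.72902079]), 'orientation': array([-1.20396069, -2.32831118,  0.94265925])}
{'vertical_fov': 48.229067380399336, 'cx': 317.6699424154916, 'cy': 244.52194157053336, 'origin': array([ 0.38296261, -0.09151735,  0.92042994]), 'orientation': array([-2.14667136,  2.10087626, -0.19524002])}
{'time': 0.1, 'joint_positions': array([ 1.30610273,  0.32175547, -0.07008348,  1.45153945,  0.02260475,
        1.3707761 , -0.05689131]), 'qd': array([ 0.00051348, -0.00060703, -0.00283101, -0.00210065, -0.00063074,
       -0.00074635,  0.00114631]), 'joint_torque': array([-3.80070742e-04, -4.92570984e+01, -4.05974826e-01, -3.13397741e+01,
       -6.40125596e-02,  3.94741085e-02,  8.33781769e-05]), 'position': array([ 0.17869653, -0.62445347,  0.22157338]), 'tool_rot': array([-3.10946829e+00, -4.36336550e-01,  5.18017792e-04]), 'ft_force': array([-0.07340759, -0.02011378,  0.38113099]), 'torque': array([-0.00667429, -0.02533129, -0.02348617]), 'grip_force': 0.0, 'grip_width': 1.0036156881850415}
```

View pics/top0.png

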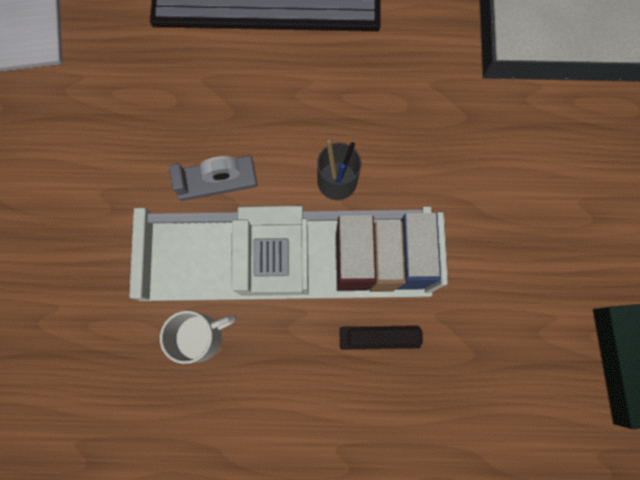

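View pics/scene0.png

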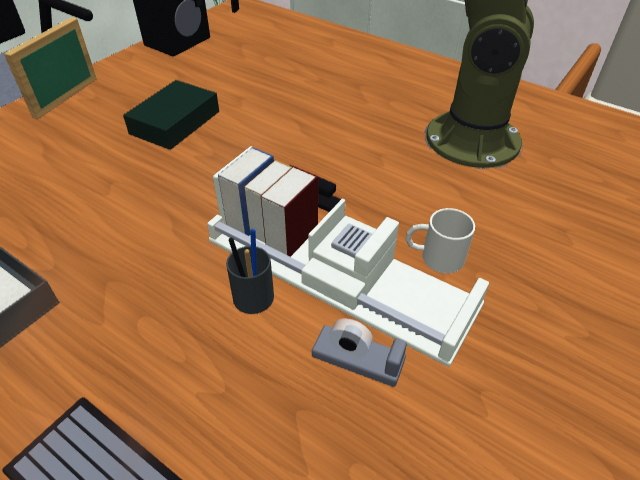

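The top view shows the pad at about (271,257), the lip at about (241,257), the stop at the left (about 138,255) and the books at the right. The mug is at (190,337), on the near side of the rack. The scene view shows the same layout, with the pad at about (353,238).

```bash
python3 - <<'E'
from h import *
import pickle
T=pickle.load(open("top.pkl","rb"));S=pickle.load(open("scene.pkl","rb"))
def pad(d,x0,x1,y0,y1):
    im=d["img"][y0:y1,x0:x1]; g=im.astype(int)
    m=((g.max(2)<175)&(g.max(2)-g.min(2)<40)).astype(np.uint8)
    m=cv2.morphologyEx(m,cv2.MORPH_CLOSE,np.ones((5,5)))
    c=max(cv2.findContours(m,0,2)[0],key=cv2.contourArea)
    r=cv2.minAreaRect(c); print(r,cv2.contourArea(c)); b=cv2.boxPoints(r)+[x0,y0]
    return np.array(r[0])+[x0,y0],b
c,b=pad(T,252,296,232,282); print(c,[onz(T,*p,.087).round(4) for p in b]); P=onz(T,*c,.087);print("pad",P)
c2,b2=pad(S,325,380,218,258); print(c2,onz(S,*c2,.087),"proj of top pad",proj(S,P))
# near tray edge in top: last white row per column
g=T["img"].astype(int); pts=[]
for u in list(range(155,228,3))+list(range(311,335,3))+list(range(350,425,3)):
    col=g[270:320,u]; w=np.where((col[:,0]>120))[0]
    if len(w): pts.append(onz(T,u,270+w.max()+.5,.012)[:2])
vx,vy,x0,y0=cv2.fitLine(np.array(pts,np.float32),cv2.DIST_HUBER,0,.01,.01).ravel()
if vy<0: vx,vy=-vx,-vy
yaw=np.arctan2(-vx,vy); print("yaw",yaw,x0,y0)
ey=np.array([vx,vy]);ex=np.array([vy,-vx])
print("pad across from edge",ex@(P[:2]-[x0,y0]),"expect ~? ex",ex,"ey",ey)
for n,uv,z in(("stop",(131,299),.012),("stopTop",(149,256),.06),("lipface",(249,257),.111),("bookplate",(307,257),.109)):
    q=onz(T,*uv,z); print(n,q,"along",ey@(q[:2]-P[:2]))
s=ctrl.get_state(); M=R.from_rotvec(s["tool_rot"]).as_matrix(); print(M.round(3)); print(rot(T).round(2))
E
cat > /dev/null; python3 -c "
import cv2;i=cv2.imread('pics/top0.png')[190:320,120:350];cv2.imwrite('pics/c.png',cv2.resize(i,None,fx=3,fy=3,interpolation=2))"
```

```text
((21.5, 24.5), (43.0, 49.0), 0.0) 1480.0
[273.5 256.5] [array([0.4786, 0.0127, 0.087 ]), array([0.5567, 0.0161, 0.087 ]), array([ 0.5582, -0.0522,  0.087 ]), array([ 0.48  , -0.0545,  0.087 ])]
pad [ 0.51804061 -0.01947772  0.087     ]
((23.763845443725586, 22.039230346679688), (29.495866775512695, 30.398000717163086), 25.559961318969727) 554.5
[348.76384544 240.03923035] [ 0.52973559 -0.01512593  0.087     ] proj of top pad [350.3295701  235.04276548]
yaw 0.10982259 0.44500434 -0.015595225
pad across from edge 0.07217073343491208 expect ~? ex [0.9939756  0.10960196] ey [-0.10960196  0.9939756 ]
stop [0.45221373 0.22527039 0.012     ] along 0.2504884029556709
stopTop [0.51886817 0.18524392 0.06      ] along 0.20339760926035125
lipface [0.51256763 0.01587118 0.111     ] along 0.03573578847952144
bookplate [ 0.51480797 -0.07274687  0.109     ] along -0.05259392712622468
[[ 0.961  0.275 -0.001]
 [ 0.275 -0.961  0.002]
 [-0.    -0.002 -1.   ]]
[[ 0.02 -0.98  0.18]
 [-1.   -0.02  0.  ]
 [ 0.   -0.18 -0.98]]
```

View pics/c.png

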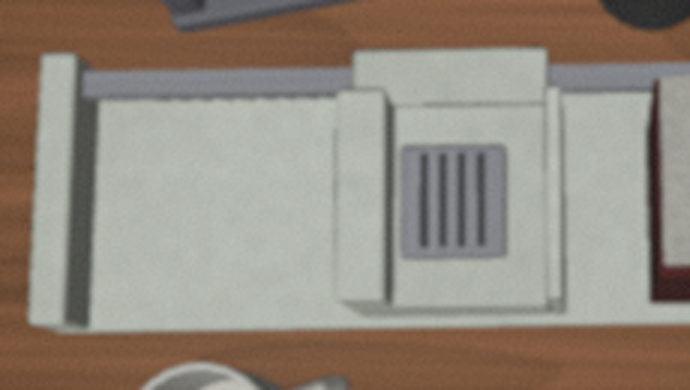

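The crop shows the pad spanning (402..506, 145..258), so its centre is at about (271.3,257.2) in the full picture. The lip face is at crop x≈388. The tray edge is nearly horizontal, so the fitted yaw was contaminated by the mug, and I'll redo it robustly.

```bash
python3 - <<'E'
from h import *
import pickle
T=pickle.load(open("top.pkl","rb"))
g=T["img"].astype(int); sat=g.max(2)-g.min(2)
pts=[];raw=[]
for u in list(range(155,205,3))+list(range(240,335,3)):
    r=np.where(sat[285:303,u]<25)[0]
    if len(r): raw.append((u,285+r.max())); pts.append(onz(T,u,285+r.max()+.5,0.003)[:2])
print(raw[::5])
vx,vy,x0,y0=cv2.fitLine(np.array(pts,np.float32),cv2.DIST_HUBER,0,.001,.001).ravel()
if vy<0: vx,vy=-vx,-vy
ey=np.array([vx,vy]);ex=np.array([vy,-vx]);print("yaw",np.arctan2(-vx,vy))
def P(u,v,z): return onz(T,u,v,z)
a=lambda x,y:(120+x/3,190+y/3)
pad=np.mean([P(*a(x,y),.087) for x,y in((402,145),(506,145),(506,258),(402,258))],0);print("pad",pad)
for n,xy,z in(("lipL",(388,302),.111),("lipR",(385,90),.111),("st1",(65,325),.06),("st2",(78,55),.06),("padTL",(402,145),.087),("padBL",(402,258),.087),("padTR",(506,145),.087),("padBR",(506,258),.087),("bp1",(547,305),.109),("bp2",(547,90),.109)):
    q=P(*a(*xy),z)[:2]; print(n,q.round(4),"x,y rel pad",(ex@(q-pad[:2])).round(4),(ey@(q-pad[:2])).round(4))
print("tray edge rel",ex@(np.array([x0,y0])-pad[:2]))
E
```

```text
[(155, np.int64(300)), (170, np.int64(300)), (185, np.int64(299)), (200, np.int64(299)), (249, np.int64(299)), (264, np.int64(298)), (279, np.int64(298)), (294, np.int64(298)), (309, np.int64(298)), (324, np.int64(297))]
yaw 0.03875442
pad [ 0.51710045 -0.01609967  0.087     ]
lipL [0.4611 0.013 ] x,y rel pad -0.0549 0.0313
lipR [0.5706 0.0195] x,y rel pad 0.0548 0.0335
st1 [0.45   0.1915] x,y rel pad -0.059 0.2101
st2 [0.5985 0.1965] x,y rel pad 0.0896 0.2093
padTL [0.5465 0.0125] x,y rel pad 0.0305 0.0274
padBL [0.4865 0.0099] x,y rel pad -0.0296 0.0271
padTR [ 0.5477 -0.0424] x,y rel pad 0.0296 -0.0275
padBR [ 0.4877 -0.0443] x,y rel pad -0.0305 -0.0271
bp1 [ 0.4615 -0.067 ] x,y rel pad -0.0575 -0.0487
bp2 [ 0.5728 -0.064 ] x,y rel pad 0.0538 -0.0501
tray edge rel -0.05803868708068775
```

The pad centre is at (0.517, -0.016), the yaw is about 0.039, and roughly 0.15 m of travel remains. I'll swing round in an arc with the fingers closing.

Emit:
{"method": "jog_arm", "body": {"rows": "5.4 -1.1 0 0 0 -0.089 1; 5.4 -1.1 0 0 0 -0.089 1; 5.4 -1.1 0 0 0 -0.089 1; 5.4 -1.1 0 0 0 -0.089 1; 5.4 -1.1 0 0 0 -0.089 1", "force": 10}}

```text
time: 0.72
position: [0.3964, -0.4563, 0.222]
tool_rot: [-2.936, -1.117, 0.0]
ft_force: [0.6, -0.7, -0.2]
grip_width: 0.514
grip_force: 0.0
```

Emit:
{"method": "jog_arm", "body": {"rows": "5 -1.1 0 0 0 -0.089 1; 5 -1.1 0 0 0 -0.089 1; 5 -1.1 0 0 0 -0.089 1; 5 -1.1 0 0 0 -0.089 1; 5 -1.1 0 0 0 -0.089 1"}}

```text
time: 1.35
position: [0.5065, -0.2276, 0.2221]
tool_rot: [-2.617, -1.737, 0.0]
ft_force: [1.3, 0.5, -0.1]
grip_width: 0.022
grip_force: 0.0
```

Emit:
{"method": "jog_arm", "body": {"rows": "4.5 -1 0 0 0 -0.089 1; 4.5 -1 0 0 0 -0.089 1; 4.5 -1 0 0 0 -0.089 1; 4.5 -1 0 0 0 -0.089 1; 0 0 0 0 0 -0.089 1"}}

```text
time: 1.98
position: [0.5149, -0.041, 0.2226]
tool_rot: [-2.161, -2.28, -0.001]
ft_force: [-0.4, -1.2, -0.7]
grip_width: 0.005
grip_force: 0.0
```

```bash
cat > t.py <<'E'
from h import *
import sys
pad=np.array([.5171,-.0161]);ey=np.array([-.0387,.99925]);ex=np.array([.99925,.0387])
s=ctrl.get_state();M=R.from_rotvec(s["tool_rot"]).as_matrix();p=s["position"]
yoff,z=float(sys.argv[1]),float(sys.argv[2])
t=np.r_[pad+ey*yoff,z]
Mt=np.column_stack([np.r_[ey,0],np.r_[ex,0],[0,0,-1]])
print("t",s["time"],"pos",p.round(4),"rel pad x,y",(ex@(p[:2]-pad)).round(4),(ey@(p[:2]-pad)).round(4),"F",s["ft_force"].round(1),"grip",s["grip_width"])
print("shift cm",(M.T@(t-p)*100).round(2),"turn",R.from_matrix(M.T@Mt).as_rotvec().round(3))
E
python3 t.py 0.012 0.13
```

```text
t 1.975 pos [ 0.5149 -0.041   0.2226] rel pad x,y -0.0031 -0.0248 F [-0.4 -1.2 -0.7] grip 0.005043110032684601
shift cm [3.67 0.37 9.26] turn [-0.    -0.001  0.015]
```

Emit:
{"method": "jog_arm", "body": {"rows": "3.7 0.4 0 0 0 0.015 1; 0 0 4.6 0 0 0 1; 0 0 4.6 0 0 0 1; 0 0 0 0 0 0 1; 0 0 0 0 0 0 1"}}

```text
time: 2.6
position: [0.5187, -0.009, 0.1319]
tool_rot: [2.189, 2.251, 0.002]
ft_force: [0.6, -0.5, 0.7]
grip_width: 0.001
grip_force: 0.0
```

```bash
python3 t.py 0.012 0.09; python3 - <<'E'
from h import *
for n in("scene","wrist"):
    cv2.imwrite(f"pics/{n}1.png",cam(n)["img"])
a=cv2.imread("pics/scene1.png")[140:380,200:520]
b=cv2.imread("pics/wrist1.png")
cv2.imwrite("pics/m1.png",np.hstack([cv2.resize(a,(400,300)),cv2.resize(b,(400,300))]))
E
```

```text
t 2.6 pos [ 0.5187 -0.009   0.1319] rel pad x,y 0.0018 0.0071 F [ 0.6 -0.5  0.7] grip 0.0009274349558523644
shift cm [ 0.49 -0.2   4.19] turn [ 0.002 -0.    -0.011]
```

View pics/m1.png

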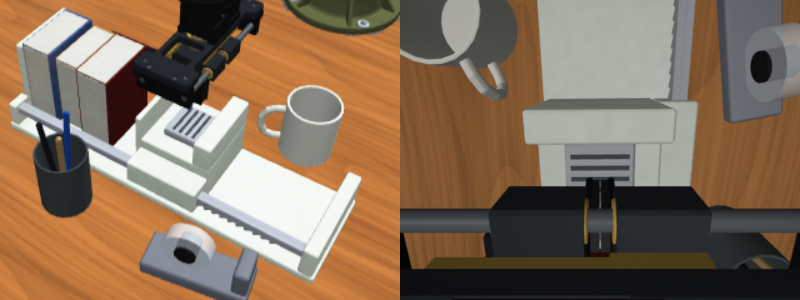

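The left view shows closed fingers hovering over the release plate, and the wrist view (right) shows them centred sideways on it, short of the lip. I'll descend now.

Emit:
{"method": "jog_arm", "body": {"rows": "0.3 -0.2 1.5 0 0 -0.011 1; 0.2 0 1.5 0 0 0 1; 0 0 0.8 0 0 0 1; 0 0 0.2 0 0 0 1; 0 0 0 0 0 0 1"}}

```text
time: 3.32
position: [0.5157, -0.0041, 0.0905]
tool_rot: [-2.178, -2.264, 0.0]
ft_force: [-0.4, -0.3, -0.3]
grip_width: 0.004
grip_force: 0.0
```

```bash
python3 t.py 0.012 0.078
```

```text
t 3.325 pos [ 0.5157 -0.0041  0.0905] rel pad x,y -0.001 0.0121 F [-0.4 -0.3 -0.3] grip 0.00438448156617137
shift cm [-0.01  0.1   1.25] turn [-0. -0.  0.]
```

Emit:
{"method": "jog_arm", "body": {"rows": "0 0 0.4 0 0 0 1; 0 0 0.4 0 0 0 1; 0 0 0.3 0 0 0 1; 0 0 0.1 0 0 0 1; 0 0 0 0 0 0 1"}}

```text
time: 3.95
position: [0.516, -0.0041, 0.079]
tool_rot: [2.177, 2.264, 0.0]
ft_force: [-0.9, -1.6, 4.6]
grip_width: 0.003
grip_force: 2.6
```

```bash
python3 t.py 0.022 0.078
```

```text
t 3.95 pos [ 0.516  -0.0041  0.079 ] rel pad x,y -0.0006 0.012 F [-0.9 -1.6  4.6] grip 0.0029393034673486124
shift cm [1.   0.06 0.1 ] turn [0.001 0.    0.   ]
```

Emit:
{"method": "jog_arm", "body": {"rows": "0 0 0.15 0 0 0 1; 0 0 0 0 0 0 1; 0.4 0 0 0 0 0 1; 0.4 0 0 0 0 0 1; 0.4 0 0 0 0 0 1"}}

```text
time: 4.58
position: [0.5156, 0.0063, 0.0776]
tool_rot: [2.177, 2.262, -0.002]
ft_force: [-1.0, -2.2, 5.8]
grip_width: 0.007
grip_force: 2.8
```

```bash
python3 t.py 0.172 0.078
```

```text
t 4.575 pos [0.5156 0.0063 0.0776] rel pad x,y -0.0006 0.0225 F [-1.  -2.2  5.8] grip 0.0067929424137574265
shift cm [14.95  0.05 -0.07] turn [ 0.001  0.002 -0.001]
```

Emit:
{"method": "jog_arm", "body": {"rows": "0.6 0 0 0 0 0 1; 0.8 0 0 0 0 0 1; 0.8 0 0 0 0 0 1; 0.8 0 0 0 0 0 1; 0.8 0 0 0 0 0 1"}}

```text
time: 5.2
position: [0.5143, 0.0444, 0.0776]
tool_rot: [2.177, 2.262, -0.001]
ft_force: [-1.1, -3.3, 5.1]
grip_width: 0.009
grip_force: 2.8
```

Emit:
{"method": "jog_arm", "body": {"rows": "0.8 0 0 0 0 0 1; 0.8 0 0 0 0 0 1; 0.8 0 0 0 0 0 1; 0.8 0 0 0 0 0 1; 0 0 0 0 0 0 1"}}

```text
time: 5.82
position: [0.5131, 0.0781, 0.0778]
tool_rot: [2.176, 2.264, 0.001]
ft_force: [-0.3, -0.7, 5.9]
grip_width: 0.003
grip_force: 2.9
```

```bash
python3 t.py 0.172 0.078; python3 - <<'E'
from h import *
a=cam("scene")["img"][140:380,200:520]
cv2.imwrite("pics/m2.png",cv2.resize(a,(640,480)))
E
```

```text
t 5.825 pos [0.5131 0.0781 0.0778] rel pad x,y -0.0004 0.0942 F [-0.3 -0.7  5.9] grip 0.003455831420684459
shift cm [ 7.78  0.04 -0.03] turn [0.001 0.001 0.001]
```

View pics/m2.png

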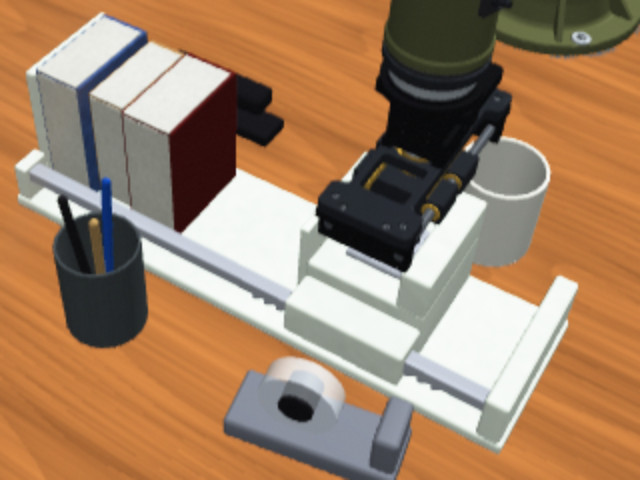

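The sliding end has moved about 72 mm, and its bar carriage at about (350,335) still has a gap to the stop at about (500,400). The books have not moved, and I'm carrying on.

Emit:
{"method": "jog_arm", "body": {"rows": "0.6 0 0 0 0 0 1; 0.8 0 0 0 0 0 1; 0.8 0 0 0 0 0 1; 0.8 0 0 0 0 0 1; 0.8 0 0 0 0 0 1"}}

```text
time: 6.5
position: [0.5118, 0.1145, 0.0776]
tool_rot: [2.177, 2.261, -0.001]
ft_force: [0.4, -3.6, 5.8]
grip_width: 0.002
grip_force: 2.8
```

Emit:
{"method": "jog_arm", "body": {"rows": "0.8 0 0 0 0 0 1; 0.8 0 0 0 0 0 1; 0.8 0 0 0 0 0 1; 0.6 0 0 0 0 0 1; 0 0 0 0 0 0 1"}}

```text
time: 7.12
position: [0.5107, 0.1458, 0.0778]
tool_rot: [2.176, 2.263, 0.002]
ft_force: [0.3, -0.5, 5.7]
grip_width: 0.005
grip_force: 2.9
```

Emit:
{"method": "jog_arm", "body": {"rows": "0.3 0 0 0 0 0 1; 0.3 0 0 0 0 0 1; 0.2 0 0 0 0 0 1; 0 0 0 0 0 0 1"}}

```text
time: 7.62
position: [0.5105, 0.1521, 0.0776]
tool_rot: [2.177, 2.261, -0.001]
ft_force: [0.2, -4.4, 5.4]
grip_width: 0.002
grip_force: 2.9
```

```bash
python3 t.py 0.174 0.078
```

```text
t 7.625 pos [0.5105 0.1521 0.0776] rel pad x,y -0.0 0.1683 F [ 0.2 -4.4  5.4] grip 0.0016458813443830322
shift cm [ 0.57  0.   -0.04] turn [ 0.002  0.002 -0.001]
```

Emit:
{"method": "jog_arm", "body": {"rows": "0.2 0 0 0 0 0 1; 0.2 0 0 0 0 0 1; 0 0 0 0 0 0 1"}}

```text
time: 8.0
position: [0.5104, 0.1561, 0.0776]
tool_rot: [2.177, 2.261, -0.001]
ft_force: [-0.2, -3.8, 5.1]
grip_width: 0.003
grip_force: 2.9
```

Emit:
{"method": "jog_arm", "body": {"rows": "0.2 0 0 0 0 0 1; 0.2 0 0 0 0 0 1; 0 0 0 0 0 0 1"}}

```text
time: 8.38
position: [0.5103, 0.1581, 0.0776]
tool_rot: [2.177, 2.259, -0.005]
ft_force: [0.1, -6.6, 7.2]
grip_width: 0.01
grip_force: 5.4
```

Emit:
{"method": "jog_arm", "body": {"rows": "0.2 0 0 0 0 0 1; 0.2 0 0 0 0 0 1; 0 0 0 0 0 0 1"}}

```text
time: 8.75
position: [0.5103, 0.1581, 0.0776]
tool_rot: [2.178, 2.254, -0.012]
ft_force: [-2.1, -15.3, 11.3]
grip_width: 0.004
grip_force: 10.7
```

```bash
python3 t.py 0.174 0.078; python3 - <<'E'
from h import *
a=cam("scene")["img"][220:380,320:520]
b=cam("top")["img"][190:310,110:260]
cv2.imwrite("pics/m3.png",np.hstack([cv2.resize(a,(400,320)),cv2.resize(b,(400,320))]))
E
```

```text
t 8.75 pos [0.5103 0.1581 0.0776] rel pad x,y -0.0001 0.1743 F [ -2.1 -15.3  11.3] grip 0.003532518403632792
shift cm [-0.03  0.01 -0.04] turn [-0.001  0.011 -0.004]
```

View pics/m3.png

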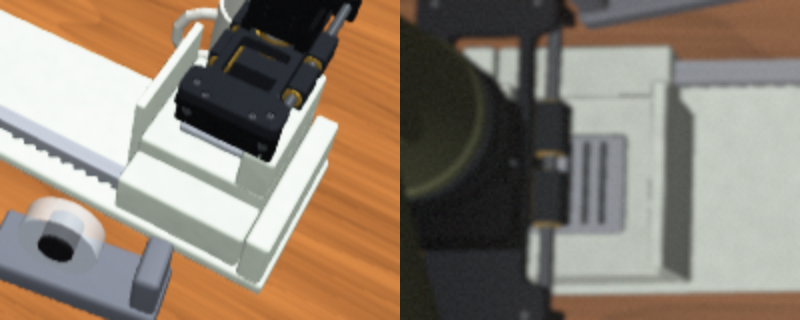

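The left view shows the carriage touching the stop, and the force has risen to 15 N without motion, so the slide is home. I'll ease most of the push, lift straight up so the release springs, then back off the lip and rise clear.

Emit:
{"method": "jog_arm", "body": {"rows": "-0.3 0 0 0 0 0 1; 0 0 -0.4 0 0 0 1; 0 0 -0.5 0 0 0 1; 0 0 -0.5 0 0 0 1; 0 0 0 0 0 0 1"}}

```text
time: 9.48
position: [0.5085, 0.1582, 0.0898]
tool_rot: [2.179, 2.26, -0.01]
ft_force: [0.5, -8.2, -0.1]
grip_width: 0.004
grip_force: 3.8
```

```bash
python3 t.py 0.165 0.25
```

```text
t 9.475 pos [0.5085 0.1582 0.0898] rel pad x,y -0.0018 0.1745 F [ 0.5 -8.2 -0.1] grip 0.003682629621339293
shift cm [ -1.04   0.14 -16.02] turn [-0.003  0.006 -0.002]
```

Emit:
{"method": "jog_arm", "body": {"rows": "0 0 -0.4 0 0 0 1; -0.4 0 0 0 0 0 1; -0.6 0 0 0 0 0 1; 0 0 -2 0 0 0 1; 0 0 -4 0 0 0 1"}}

```text
time: 10.1
position: [0.5086, 0.153, 0.1556]
tool_rot: [-2.176, -2.264, 0.002]
ft_force: [0.7, -0.3, -0.0]
grip_width: 0.002
grip_force: 0.0
```

Emit:
{"method": "jog_arm", "body": {"rows": "0 0 -4 0 0 0 1; 0 0 -4 0 0 0 1; -5 0 0 0 0 0 1; -5 0 0 0 0 0 1; -5 0 0 0 0 0 1"}}

```text
time: 10.72
position: [0.5158, 0.0023, 0.2371]
tool_rot: [2.174, 2.264, 0.003]
ft_force: [-0.3, 0.3, -0.0]
grip_width: 0.0
grip_force: 0.0
```

Emit:
{"method": "jog_arm", "body": {"rows": "-5 0 0 0 0 0 1; -5 0 0 0 0 0 1; -5 0 0 0 0 0 1; 0 0 0 0 0 0 1; 0 0 0 0 0 0 1"}}

```text
time: 11.35
position: [0.5217, -0.1459, 0.2362]
tool_rot: [2.176, 2.265, 0.002]
ft_force: [-0.0, 0.1, -0.7]
grip_width: 0.008
grip_force: 0.0
```

```bash
python3 t.py 0.165 0.25; python3 - <<'E'
from h import *
a=cam("scene")["img"][130:390,190:520]
b=cam("top")["img"][130:370,110:450]
cv2.imwrite("pics/m4.png",np.hstack([cv2.resize(a,(400,315)),cv2.resize(b,(400,315))]))
E
```

```text
t 11.35 pos [ 0.5217 -0.1459  0.2362] rel pad x,y -0.0004 -0.1299 F [-0.   0.1 -0.7] grip 0.007747229230113172
shift cm [29.49  0.08 -1.36] turn [ 0.002 -0.001  0.001]
```

View pics/m4.png

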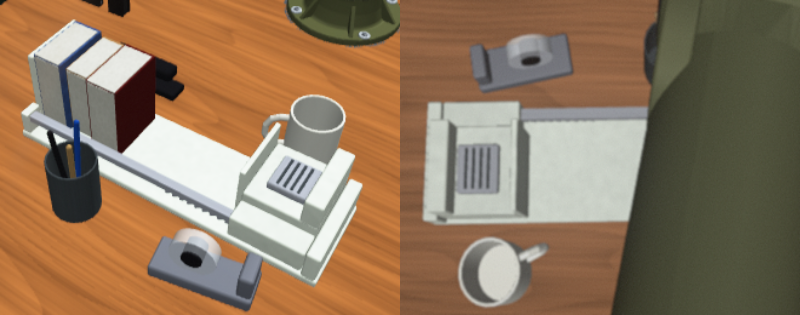

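The sliding end sits against the stop with the release plate up (about 295,178 on the left). The books, mug, tape and cup are undisturbed, and the arm is clear.

```bash
python3 -c "
from bench import ticket; print(ticket.close_job())"
```

```text
the job is handed in; nothing more can be done
None
```

The sliding end is fully home against the stop, the release plate has sprung back up, the books and other things on the desk are where they stood, and the arm is clear; the job was handed in at about 11 s.

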